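# Eject the tapered core from the plate and set it in its collar

## Task

Press the ejector lever down so that the pin pushes the tapered aluminium core up out of the black plate, then grip the raised core, lift it out and lower it upright, small end down, into the empty white collar until its head rests on the rim; let go of it only once it is in the collar. Do not disturb the other core or the things lying about.

Things in the scene. Friction and masses are not known exactly. Their poses are not given: they have to be found in the camera images.
- stand: Ejector stand, fixed: black plate 170 x 170 x 28 mm, top 119 mm above the bench, on legs. Origin: centre of its underside, on the bench; x, y along its sides, z up. In mid-plate a pocket, 62 mm diameter, 28 mm deep, stepped to a 50 mm through hole; the core sits in it. An ejector pin with a flat 32 mm head rises vertically on its axis from below. The lever stands out on the +y side.
- lever (a joint): Ejector rocker lever. Pivot level, along the stand's x, 85 mm from the pocket axis on the +y side, 45 mm above the bench. 0: pad up, pin down (start); grows as the pad is pressed down, stop at 0.42 rad. 0.1 rad raises the pin 8.5 mm; the first 0.035 rad closes a gap, full travel lifts the core about 33 mm. Takes 6 to 12 N on the pad; stays where it is left.
- lever_pad (a point): Centre of the top face of the round black pad (48 mm diameter) on the lever's outer end. At the start 118 mm from the pivot towards the stand's +y, 71 mm above the pivot (116 mm above the bench); fully pressed 137 mm out, 62 mm above the bench, on a circle about the pivot. Its face leans 0.2 rad to the pocket at the start, 0.2 rad away when pressed.
- core: Aluminium tapered core, loose, round, 68 mm tall, about 0.33 kg: taper from 34 mm diameter at the underside to 46 mm at 40 mm height, then a cylindrical head, 58 mm diameter, 28 mm high. Origin: centre of its small underside, z up its axis. At the start in the stand's pocket, underside 51 mm above the bench, head flush with the plate: it cannot be gripped until raised.
- collar: The empty white collar, fixed: flange 90 mm diameter, 6 mm thick, under a flared tube; rim 55 mm above the bench, 57 mm diameter outside, 50 mm inside, tapering inwards below with about 2 mm clearance round a seated core. Origin: centre of its underside, z up. A seated core rests with its head on the rim, its underside 15 mm above the bench.
- collar_used: The other white collar, alike, fixed, which already holds a core. Origin: centre of its underside.
- core_used: The other core, of the same shape, seated in collar_used, its underside 15 mm above the bench. Leave it there. Origin: centre of its small underside.
- mould_a: Loose black steel mould disc, 120 mm diameter, 36 mm tall, lying on the bench; not needed. Origin: centre of its underside.
- mould_b: Another such loose mould disc, not needed.
- brush: Loose brush, 180 mm long, lying on the bench, not needed. Origin: underside, near its middle.
- bulb: Loose black rubber blower bulb standing on the bench, 54 mm diameter, 95 mm tall, not needed. Origin: centre of its underside.
- bottle: Loose red bottle, 64 mm diameter, 170 mm tall, standing on the bench, not needed. Origin: centre of its underside.
Not all that is in view belongs to the job. Leave any orange look-alike of the core alone.

How it is judged (in metres and radians):
On the way, in this order (a step that is already met when the one before it is completed fails the run):
1. the ejector pin, not the fingers, has raised the core by 20 mm or more in the stand (z of core in the frame of stand above 0.071 m and value of joint lever above 0.25 rad and contact force between the fingers and core below 0.5 N and horizontal distance between core and stand below 0.02 m), for 0.2 s.
2. the core is held in the fingers, lifted clear of the plate (z of core in the frame of stand above 0.122 m and contact force between the fingers and core above 0.5 N), for 0.1 s.
3. the core, still held, is in the empty collar, within 20 mm of fully home (z of core in the frame of collar below 0.035 m and horizontal distance between core and collar below 0.008 m and contact force between the fingers and core above 0.5 N), for 0.05 s.
At the end, for the whole second after the job is handed in: The core is released and at rest in the empty collar, small end down: underside 12 to 18 mm above the collar's underside, within 5 mm of its axis, tilt under 0.08 rad. The other core is still seated (within 5 mm of its collar's axis, underside below 18 mm). The lever may stay down (horizontal distance between core and collar below 0.005 m and z of core in the frame of collar between 0.012 and 0.018 m and angle between core's own z axis and vertical below 0.08 rad and linear speed of core below 0.02 m/s and horizontal distance between core_used and collar_used below 0.005 m and z of core_used in the frame of collar_used below 0.018 m); the robot touches nothing.
It fails at once if the other core is pulled or knocked out of place (more than 10 mm) (distance of core_used from where it was at the start of the episode above 0.01 m).
It fails at once if a loose thing not needed for the job (mould disc, brush, bulb, bottle) is moved by more than 30 mm (distance of any of mould_a, mould_b, brush, bulb, bottle from where it was at the start of the episode above 0.03 m).
It also fails if it takes over 56 s, if anything falls off the work surface, if the arm or the gripper's body presses on something with over 40 N, if the wrist force passes 120 N, or if a joint passes its speed limit or range.

## Robot

A 7-joint arm with a two-finger parallel gripper is mounted at the origin on the work surface. World frame = base frame: x ahead of the robot, y to its left, z up, the work surface at z = 0. Lengths are in m, angles in degrees, forces in N, time in s.
With the tool pointing down it reaches from about 0.35 to 0.9 m from the base axis. Payload 19.9 kg.
Tool frame: the origin (TCP) lies midway between the tips of the shut fingers; the grasp point (between the pads) lies 19 mm behind it; z points along the fingers, x is the direction in which the jaws open and shut, and the axes are right-handed (so a half turn about z gives the same grasp; the last joint's range is limited). The gripper opens to 94 mm and grips with 3 to 60 N. Pads are 16 mm wide; open, the fingers measure 119 mm over their backs; the gripper's body (75 mm by 177 mm) begins 78 mm behind the grasp point.
Start: joints at [-67.58, 23.915, -0.59, 92.452, 0.269, 63.638, -3.037], TCP at [0.262, 0.567, 0.205] pointing down, gripper open.
Joint ranges: [-161.28, 161.28], [-22.2, 115.67], [-73.04, 71.86], [3.21, 147.25], [-68.34, 248.33], [10.77, 114.83], [-161.83, 161.83]. Speed limits (degrees/s): [108.29, 108.29, 136.94, 136.94, 172.46, 172.46, 172.46].

## Interface

Orientations are given as [roll, pitch, yaw] about the fixed x, y, z axes, in that order (R = Rz(yaw) Ry(pitch) Rx(roll)).
In Python, from station import * gives the robot as it stands.
- The arm moves only by the tool drive_tool, never from a script. Its argument "motion" is one flat list of numbers, 7 for each row, row after row: the shift along the world's x, y, z in mm, then the turn, a rotation vector about the world's x, y, z in degrees, then the opening, from 0 (shut) to 1 (fully open). A call has exactly 5 rows; each row shifts and turns the commanded pose from where the row before left it; what a row does not reach is not made up. A row lasts 1/12 s, in which the tool goes at most 41.7 mm and 7.16 degrees, less where a joint would pass 70% of its speed; a pose out of reach is approached as far as the arm can. A call with a gripper value outside its range is refused whole. The fingers move at their own pace and stop on an object; the grip force is fixed at half the most. Time passes only in rows, so rows that do not move let the fingers close, or fill a call up. It gives the time, the measured TCP pose, the force and the opening at its end, in the units of the state.
- observe(): the state, without advancing time (a new reading comes with each control period).
- grab_frame(name): name is "side" or "top"; returns a dict with "pixels" (480x640x3 uint8, blue, green, red), "range_z" (480x640 float32, m along the optical axis (not along the pixel's ray), 0 where there is no reading), "fov_y" (degrees; the focal length in pixels is half the picture's height over the tangent of half this angle, whatever the lens; pixels are square), "cx", "cy" (the principal point, pixels), "R" (3x3) and "t" (3): a world point X has camera coordinates R X + t. Camera axes: x right, y down, z forward; pixel columns grow to the right and rows downward; lengths in m; the calibration is good to about 2 mm. A picture is of the moment at which its call begins.
- sign_off(): hands the job in, once; it reports no verdict.
Trained networks look in a picture, given as the dict that the camera call returned (one of the last four; its "shot" number tells which), for a name from the list of things; names that differ only in an ending like _2 or _b are one class to them, and where a whole thing is asked for, a point or a joint stands for the part that bears it (a point fixed in the world has none). Each returns a list of dicts, best first, with "confidence" (0 to 1); they miss things now and then, are a little off and sometimes report something else, mostly with a low value. They report only what shows in the picture. A call takes as long as a camera call. They do not tell look-alikes from the thing itself.
- find_in(label, picture): "extent" ([left, top, right, bottom] in pixels, round what is visible of it).
The state is a dict: "clock": time; "joints": joint angles; "qd": joint speeds; "tau": joint torques, N m; "tcp_pos": TCP position; "ee_rot": TCP orientation; "contact_force": force on the tool from outside, world axes, zero at the start; "torque": the same for the moment, N m; "grip_width": finger opening in m.
Only numpy, scipy, OpenCV 4.12 (cv2) and the standard library are available. Lean on these libraries where they do the work, as an engineer would, in place of code of your own. Each camera call takes 0.05 s, during which the arm holds its last target.

## Working session

There is one attempt and no reset: what is moved stays moved. The work goes in short steps, Python scripts to look and compute and a tool call to move; the robot and the scene stay as the last step left them, time stands still between calls to the robot, and variables do not carry over. Pictures are saved under pics/ and viewed, and the job is handed in when it is done.

Besides the shell and the picture viewer there is one more tool, called after "Request:" as name(argument=value, ...) on one line, values as JSON. drive_tool: Moves the arm, as the interface text tells. Its arguments: {"type":"object","properties":{"motion":{"type":"array"}},"required":["motion"]}

```bash
mkdir -p pics
cat > h.py <<'E'
import numpy as np, cv2, pickle
from station import *
def pt(f,u,v,z=None):
    F=240/np.tan(np.radians(f["fov_y"]/2)); z=z if z else f["range_z"][int(v),int(u)]
    c=np.array([(u-f["cx"])/F*z,(v-f["cy"])/F*z,z]); return np.array(f["R"]).T@(c-np.array(f["t"]))
def cloud(f):
    F=240/np.tan(np.radians(f["fov_y"]/2)); z=f["range_z"].astype(float)
    v,u=np.mgrid[0:480,0:640]
    c=np.stack([(u-f["cx"])/F*z,(v-f["cy"])/F*z,z],-1)
    P=(c-np.array(f["t"]))@np.array(f["R"]); P[z<=0]=np.nan; return P
def proj(f,X):
    F=240/np.tan(np.radians(f["fov_y"]/2)); c=np.array(f["R"])@np.array(X)+np.array(f["t"]); return c[:2]/c[2]*F+[f["cx"],f["cy"]]
E
python3 - <<'E'
from h import *
print(observe())
for n in("top","side"):
    f=grab_frame(n); cv2.imwrite(f"pics/{n}0.png",f["pixels"]); pickle.dump(f,open(f"{n}0.pkl","wb"))
    print(n,f["fov_y"],f["cx"],f["cy"],-np.array(f["R"]).T@np.array(f["t"]))
    for l in("stand","lever_pad","core","collar","bottle","bulb","brush","mould_a"):
        for d in find_in(l,f)[:4]:
            e=d["extent"]; u,v=(e[0]+e[2])/2,(e[1]+e[3])/2
            print(l,round(d["confidence"],2),np.round(e),np.round(pt(f,u,v),3))
E
```

```text
{'clock': 0.0, 'joints': array([-67.57888431,  23.94833602,  -0.5930913 ,  92.4857738 ,
         0.26879242,  63.63791039,  -3.03624906]), 'qd': array([-0.10133697,  0.04595597, -0.02582856,  0.02109085,  0.11052759,
        0.01865877,  0.07769495]), 'tau': array([ 2.07618934e-03, -8.51274705e+01,  6.40008152e-01, -4.25993192e+01,
       -4.86760098e-02,  1.86881830e-02,  8.16222132e-05]), 'tcp_pos': array([0.2619692 , 0.56702667, 0.20482   ]), 'ee_rot': array([1.79996306e+02, 7.05334129e-02, 6.52043221e+01]), 'contact_force': array([0.15978111, 0.64163096, 0.72885872]), 'torque': array([ 0.00475725, -0.00278787,  0.03959053]), 'grip_width': 0.09399914529570956}
top 42.615755698558104 310.97961578909496 236.89891235632408 [ 0.40902732 -0.01894684  1.51885125]
stand 0.57 [195. 181. 341. 271.] [0.53  0.094 0.122]
lever_pad 0.95 [194. 221. 257. 243.] [0.518 0.198 0.071]
core 0.96 [279. 208. 303. 234.] [0.542 0.041 0.121]
core 0.91 [200. 177. 224. 201.] [0.621 0.232 0.066]
core 0.75 [258. 289. 283. 312.] [0.359 0.089 0.074]
core 0.74 [355. 202. 385. 226.] [ 0.565 -0.143  0.073]
collar 0
[... 531 characters left out ...]
er_pad 0.68 [292. 174. 311. 201.] [0.516 0.213 0.104]
core 0.79 [325. 272. 353. 301.] [ 0.564 -0.172  0.058]
core 0.69 [232. 223. 254. 255.] [0.357 0.063 0.04 ]
core 0.62 [304. 211. 326. 216.] [0.536 0.036 0.117]
core 0.18 [257. 180. 315. 193.] [0.479 0.408 0.019]
collar 0.72 [339. 318. 387. 366.] [ 0.587 -0.315  0.041]
bottle 0.79 [335. 136. 354. 193.] [0.662 0.379 0.097]
bulb 0.65 [335. 390. 368. 442.] [ 0.538 -0.472  0.052]
bulb 0.61 [259. 182. 314. 195.] [0.479 0.399 0.016]
bulb 0.22 [253. 306. 300. 338.] [ 0.432 -0.223  0.017]
brush 0.62 [256. 184. 315. 197.] [0.476 0.401 0.007]
mould_a 0.79 [359. 231. 409. 265.] [0.703 0.002 0.029]
mould_a 0.62 [216. 195. 257. 223.] [0.33  0.242 0.031]
```

View pics/top0.png

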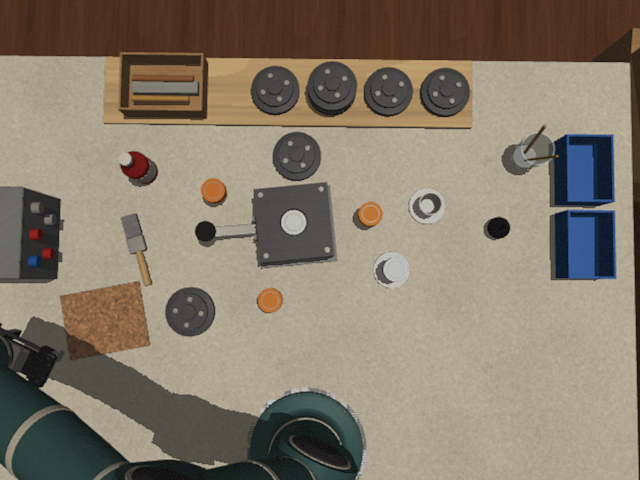

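View pics/side0.png

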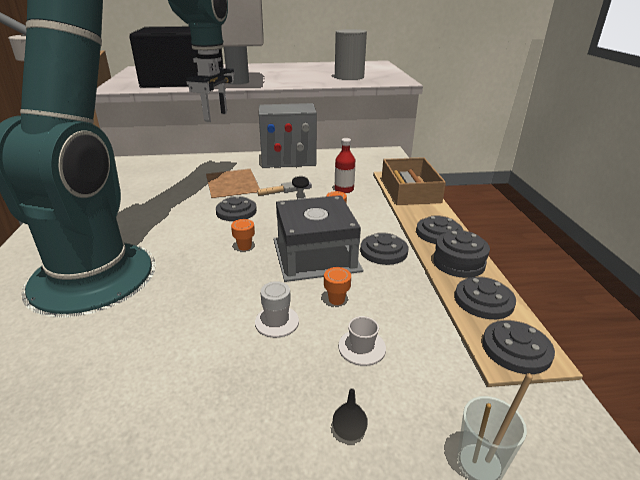

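The top view shows the following:
- The core is in the plate at (293,222), and the lever pad is at (205,232).
- The empty collar is at (426,206), and the used collar with its core is at (392,270).
- The orange look-alikes are at (213,190), (370,214) and (270,300).

Next I'll measure the poses and crop in close on the ones I've chosen.

Run:
```python
from h import *
f=pickle.load(open("top0.pkl","rb")); P=cloud(f); img=f["pixels"]; g=img.max(-1).astype(int)
X,Y,Z=P[...,0],P[...,1],P[...,2]
def box(l,t,r,b):
    m=np.zeros((480,640),bool); m[t:b,l:r]=1; return m
m=box(245,175,345,275)&(abs(Z-0.119)<.006)
p=P[m]; r=cv2.minAreaRect((p[:,:2]*1000).astype(np.float32)); print("plate",r,np.median(p[:,2]),m.sum())
mc=box(275,205,312,240)&(g>130); v,u=np.nonzero(mc)
print("core px",u.mean(),v.mean(),mc.sum(),pt(f,u.mean(),v.mean()),np.nanmedian(Z[mc]), cv2.minAreaRect((P[mc][:,:2]*1000).astype(np.float32)))
mp=box(190,218,219,245)&(Z>.09); v,u=np.nonzero(mp);p=P[mp]
print("pad",u.mean(),v.mean(),np.nanmean(p,0),cv2.minEnclosingCircle((p[:,:2]*1000).astype(np.float32)))
for nm,b,zz in(("collar",(405,182,450,226),.055),("used",(370,248,415,292),.083)):
    mm=box(*b)&(abs(Z-zz)<.006); p=P[mm]; print(nm,mm.sum(),np.median(p[:,2]),cv2.minAreaRect((p[:,:2]*1000).astype(np.float32)),cv2.minEnclosingCircle((p[:,:2]*1000).astype(np.float32)))
    mm=box(*b)&(Z<.012)&(g>190); 
    p=P[mm]; print(" flange",mm.sum(),cv2.minEnclosingCircle((p[:,:2]*1000).astype(np.float32)))
a=cv2.resize(img[170:290,180:460],None,fx=2.85,fy=2.85,interpolation=2); cv2.imwrite("pics/c0.png",a)
s=pickle.load(open("side0.pkl","rb"))["pixels"]; cv2.imwrite("pics/c1.png",cv2.resize(s[160:400,200:440],(600,600)))
# side pad & collar
f=pickle.load(open("side0.pkl","rb")); P=cloud(f);Z=P[...,2]
mm=box(335,312,392,370)&(abs(Z-.055)<.004);p=P[mm];print("side rim",cv2.minEnclosingCircle((p[:,:2]*1000).astype(np.float32)))
mm=box(295,200,335,225)&(abs(Z-.119)<.006)&(f["pixels"].max(-1)>130);p=P[mm];print("side core",cv2.minEnclosingCircle((p[:,:2]*1000).astype(np.float32)))
```

```text
plate ((541.2622680664062, 37.558563232421875), (170.4232635498047, 170.21896362304688), 6.45859432220459) 0.11904292542667146 5193
core px 293.17241379310343 221.8762677484787 493 [0.54057099 0.03668595 0.11458582] 0.11895804277897798 ((539.8168334960938, 36.95269775390625), (54.86417770385742, 55.014225006103516), 0.2763206958770752)
pad 204.36119402985074 230.37313432835822 [0.51807215 0.23976763 0.1160633 ] ((518.4562377929688, 240.2631072998047), 24.22817611694336)
collar 122 0.05375155429567535 ((595.9161987304688, -286.37640380859375), (53.546382904052734, 55.858726501464844), 0.44668343663215637) ((596.7682495117188, -286.7496032714844), 28.392454147338867)
 flange 150 ((595.778076171875, -287.7605895996094), 42.62955856323242)
used 470 0.08294314181229626 ((437.0442810058594, -200.08029174804688), (56.42784118652344, 56.3226318359375), 13.339856147766113) ((437.3162841796875, -200.657958984375), 29.274044036865234)
 flange 63 ((435.7245178222656, -201.34756469726562), 42.487361907958984)
side rim ((592.3612060546875, -288.5694274902344), 29.11403465270996)
side core ((536.2144165039062, 33.076358795166016), 30.311908721923828)
```

View pics/c0.png

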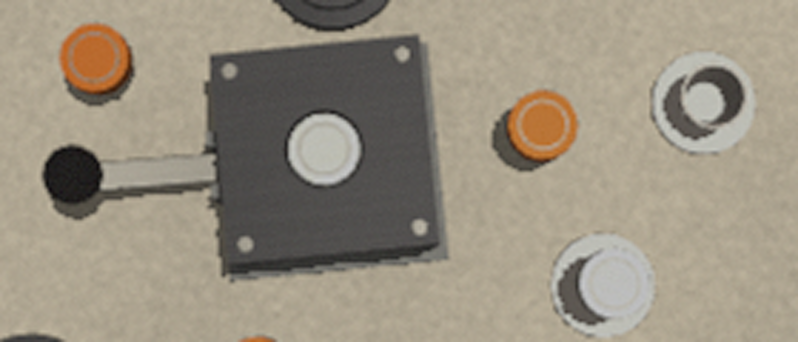

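View pics/c1.png

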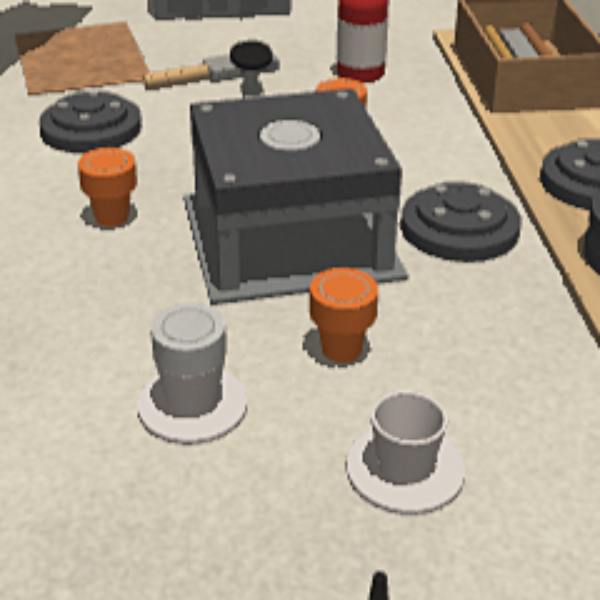

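The crops match the description: the light core is in the plate, the empty collar shows its open bore, and the orange parts stand apart. Measured positions in mm:

| Thing | x | y | z |
|---|---|---|---|
| Core axis | 541 | 37.5 | – |
| Lever pad | 518 | 240 | 116 |
| Collar | ≈595 | −287 | rim ≈55 |

The core-to-pad distance is 204 mm, against 203 expected. I'll shut the fingers and move to above the pad.

Request:
drive_tool(motion=[25.6,-32.7,0,0,0,0,0,25.6,-32.7,0,0,0,0,0,25.6,-32.7,0,0,0,0,0,25.6,-32.7,0,0,0,0,0,25.6,-32.7,0,0,0,0,0])

```text
clock: 1.32
tcp_pos: [0.391, 0.4021, 0.2056]
ee_rot: [180.0, -0.0, 65.2]
contact_force: [1.2, 1.4, 0.8]
grip_width: 0.0644
```

Request:
drive_tool(motion=[25.6,-32.7,0,0,0,0,0,25.6,-32.7,0,0,0,0,0,25.6,-32.7,0,0,0,0,0,25.6,-32.7,0,0,0,0,0,25.6,-32.7,0,0,0,0,0])

```text
clock: 1.73
tcp_pos: [0.5191, 0.2386, 0.2057]
ee_rot: [180.0, -0.0, 65.2]
contact_force: [0.7, 0.9, -0.1]
grip_width: 0.0308
```

Request:
drive_tool(motion=[0,0,-15,0,0,0,0,0,0,-15,0,0,0,0,0,0,-15,0,0,0,0,0,0,0,0,0,0,0,0,0,0,0,0,0,0])

```text
clock: 2.15
tcp_pos: [0.5179, 0.2403, 0.1603]
ee_rot: [-180.0, 0.1, 65.2]
contact_force: [-0.2, 0.9, -0.2]
grip_width: 0.0008
```

Request:
drive_tool(motion=[0,0,-16,0,0,0,0,0,0,-16,0,0,0,0,0,0,-8,0,0,0,0,0,0,-4,0,0,0,0,0,1,-4,0,0,0,0])

```text
clock: 2.57
tcp_pos: [0.5184, 0.2421, 0.1134]
ee_rot: [180.0, -0.1, 65.2]
contact_force: [-2.9, 2.5, 8.0]
grip_width: 0.0007
```

Request:
drive_tool(motion=[-0.2,1.6,-4,0,0,0,0,-0.2,1.6,-4,0,0,0,0,-0.2,1.4,-4,0,0,0,0,-0.1,1.2,-4,0,0,0,0,-0.1,1.2,-4,0,0,0,0])

```text
clock: 2.98
tcp_pos: [0.5176, 0.2504, 0.0942]
ee_rot: [180.0, -0.2, 65.3]
contact_force: [-5.4, 6.9, 11.6]
grip_width: 0.0005
```

Request:
drive_tool(motion=[-0.1,1.3,-4,0,0,0,0,-0.1,1.2,-4,0,0,0,0,-0.1,1.2,-4,0,0,0,0,-0.1,1.0,-4,0,0,0,0,-0.1,0.9,-4,0,0,0,0])

```text
clock: 3.4
tcp_pos: [0.5171, 0.2562, 0.0741]
ee_rot: [180.0, -0.2, 65.3]
contact_force: [-5.0, 6.3, 10.4]
grip_width: 0.0005
```

Request:
drive_tool(motion=[0,0.8,-3,0,0,0,0,0,0.6,-3,0,0,0,0,0,0.4,-3,0,0,0,0,0,0.3,-2,0,0,0,0,0,0,0,0,0,0,0])

```text
clock: 3.82
tcp_pos: [0.5169, 0.2581, 0.0627]
ee_rot: [-180.0, -0.1, 65.3]
contact_force: [-4.0, 3.9, 6.1]
grip_width: 0.0003
```

Run:
```python
from h import *
f=grab_frame("side"); cv2.imwrite("pics/s1.png",cv2.resize(f["pixels"][100:340,180:500],(800,600)))
P=cloud(f);Z=P[...,2];X=P[...,0];Y=P[...,1]
m=(np.hypot(X-.541,Y-.0375)<.024)&(Z>.122)&(Z<.2); p=P[m]; print(m.sum(),np.percentile(p[:,2],[5,25,50,75,95]))
print(observe()["contact_force"])
```

```text
143 [0.15008453 0.15084252 0.15151889 0.15203677 0.15296007]
[-2.61752903  4.43377235  5.48823848]
```

View pics/s1.png

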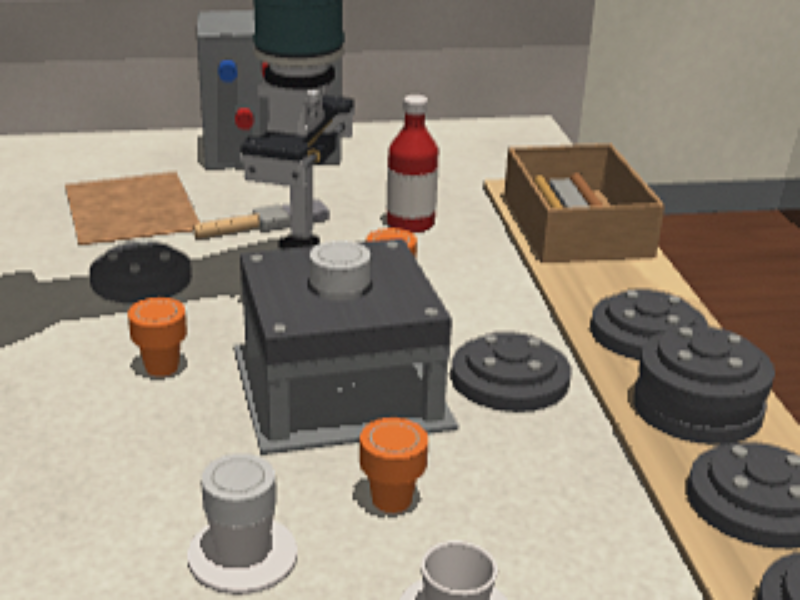

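The side picture shows the core raised in the plate at crop (340,268). Its top is at z≈0.1515, so it has risen about 33 mm. Next I'll raise the tool, open it and go over the core.

Request:
drive_tool(motion=[0,0,28,0,0,0,0,0,0,28,0,0,0,0,0,0,28,0,0,0,1,0,0,28,0,0,0,1,0,0,28,0,0,0,1])

```text
clock: 4.28
tcp_pos: [0.517, 0.2562, 0.2041]
ee_rot: [180.0, -0.1, 65.2]
contact_force: [0.3, 0.0, 0.6]
grip_width: 0.0171
```

Request:
drive_tool(motion=[4,-37,0,0,0,0,1,4,-37,0,0,0,0,1,4,-37,0,0,0,0,1,4,-37,0,0,0,0,1,4,-37,0,0,0,0,1])

```text
clock: 4.7
tcp_pos: [0.5371, 0.0695, 0.2028]
ee_rot: [179.9, -0.1, 65.2]
contact_force: [0.2, 0.3, -0.6]
grip_width: 0.0503
```

Request:
drive_tool(motion=[4,-36,0,0,0,0,1,0,0,0,0,0,0,1,0,0,0,0,0,0,1,0,0,0,0,0,0,1,0,0,0,0,0,0,1])

```text
clock: 5.12
tcp_pos: [0.5409, 0.0363, 0.2019]
ee_rot: [180.0, -0.0, 65.3]
contact_force: [-0.1, -0.3, 0.3]
grip_width: 0.0837
```

Run:
```python
from h import *
f=grab_frame("side"); cv2.imwrite("pics/s2.png",cv2.resize(f["pixels"][140:300,220:420],(800,600)))
P=cloud(f);Z=P[...,2];X=P[...,0];Y=P[...,1]
m=(np.hypot(X-.541,Y-.0375)<.04)&(Z>.148)&(Z<.156); p=P[m]; print(m.sum(),np.median(p,0),cv2.minAreaRect((p[:,:2]*1000).astype(np.float32)))
o=observe();print(o["tcp_pos"],o["contact_force"],o["joints"])
```

```text
240 [0.53622117 0.03178868 0.15108734] ((537.3120727539062, 34.90914535522461), (58.59493637084961, 58.19718933105469), 10.99644660949707)
[0.54087905 0.03633518 0.20173108] [0.68990717 0.55566163 0.42441604] [-20.08317888  15.93512066  15.53490396 105.05908396  -4.90430546
  59.63305204  62.67590985]
```

View pics/s2.png

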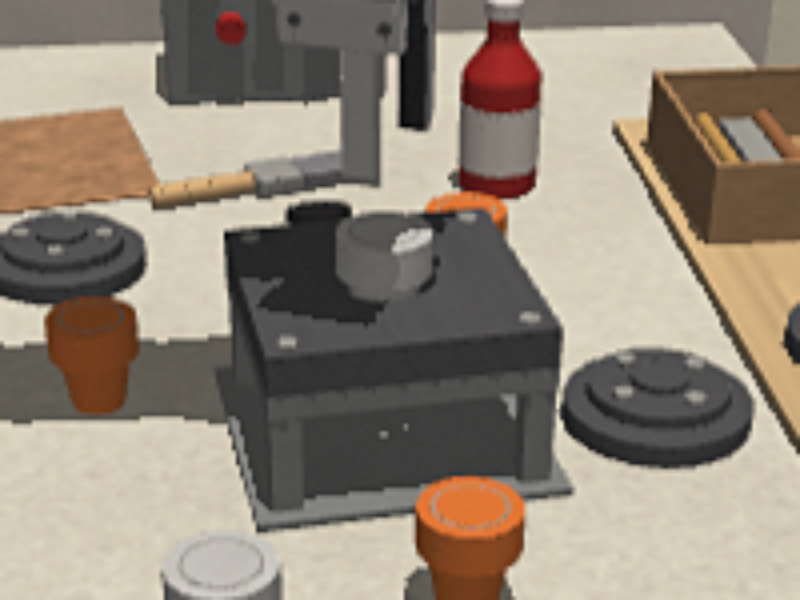

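Request:
drive_tool(motion=[-1,0,-20,0,0,0,1,0,0,-20,0,0,0,1,0,0,-20,0,0,0,1,0,0,-10,0,0,0,1,0,0,-5,0,0,0,1])

```text
clock: 5.58
tcp_pos: [0.5392, 0.0358, 0.1252]
ee_rot: [-179.9, 0.1, 65.3]
contact_force: [0.2, -1.2, 0.2]
grip_width: 0.094
```

Request:
drive_tool(motion=[0,0,0,0,0,0,1,0,0,0,0,0,0,0,0,0,0,0,0,0,0,0,0,0,0,0,0,0,0,0,0,0,0,0,0])

```text
clock: 6.0
tcp_pos: [0.5402, 0.0351, 0.1271]
ee_rot: [179.9, -0.0, 65.2]
contact_force: [0.2, -0.3, 0.4]
grip_width: 0.0706
```

Request:
drive_tool(motion=[0,0,0,0,0,0,0,0,0,0,0,0,0,0,0,0,0,0,0,0,0,0,0,0,0,0,0,0,0,0,0,0,0,0,0])

```text
clock: 6.42
tcp_pos: [0.5399, 0.035, 0.1266]
ee_rot: [180.0, -0.0, 65.2]
contact_force: [-1.2, -0.1, 4.2]
grip_width: 0.0566
```

Request:
drive_tool(motion=[0,0,0,0,0,0,0,0,0,3,0,0,0,0,0,0,6,0,0,0,0,0,0,10,0,0,0,0,0,0,14,0,0,0,0])

```text
clock: 6.83
tcp_pos: [0.5392, 0.035, 0.1597]
ee_rot: [-179.9, 0.1, 65.2]
contact_force: [-0.5, 0.8, -3.0]
grip_width: 0.0566
```

Request:
drive_tool(motion=[0,0,14,0,0,0,0,0,0,14,0,0,0,0,0,0,14,0,0,0,0,0,0,7,0,0,0,0,0,0,0,0,0,0,0])

```text
clock: 7.25
tcp_pos: [0.5405, 0.0351, 0.2103]
ee_rot: [179.9, -0.1, 65.2]
contact_force: [0.7, -0.2, -3.7]
grip_width: 0.0568
```

Run:
```python
from h import *
f=grab_frame("side"); cv2.imwrite("pics/s3.png",cv2.resize(f["pixels"][120:280,220:420],(800,600)))
o=observe();print(o["tcp_pos"],o["contact_force"],o["grip_width"])
```

```text
[0.54004652 0.03509322 0.2090506 ] [ 0.46217644 -0.46109917 -4.60424104] 0.056637550402799205
```

View pics/s3.png

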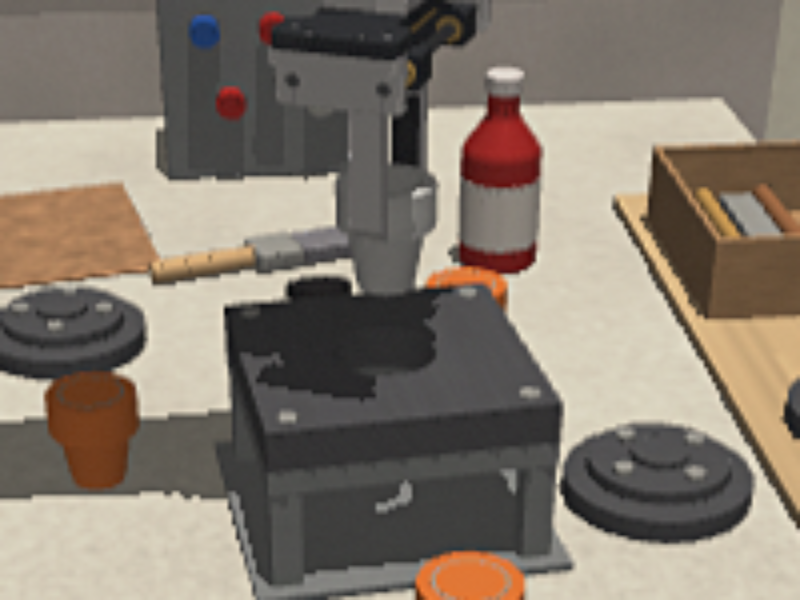

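The core hangs upright in the fingers, at (390,240) in the crop, with the plate's pocket empty below it. I'll carry it to above the collar.

Request:
drive_tool(motion=[3.4,-20,0,0,0,0,0,6,-36,0,0,0,0,0,6,-36,0,0,0,0,0,6,-36,0,0,0,0,0,6,-36,0,0,0,0,0])

```text
clock: 7.72
tcp_pos: [0.5668, -0.1305, 0.2075]
ee_rot: [-179.9, 0.0, 65.2]
contact_force: [0.2, 0.8, -3.5]
grip_width: 0.0567
```

Request:
drive_tool(motion=[6,-36,0,0,0,0,0,6,-36,0,0,0,0,0,6,-36,0,0,0,0,0,6,-32,0,0,0,0,0,3.6,-20,0,0,0,0,0])

```text
clock: 8.13
tcp_pos: [0.5939, -0.2927, 0.2071]
ee_rot: [-179.9, 0.1, 65.0]
contact_force: [1.3, -0.1, -4.1]
grip_width: 0.0559
```

Request:
drive_tool(motion=[0,0,-20,0,0,0,0,0,0,-20,0,0,0,0,0,0,-20,0,0,0,0,0,0,-15,0,0,0,0,0,0,0,0,0,0,0])

```text
clock: 8.55
tcp_pos: [0.5929, -0.2879, 0.1292]
ee_rot: [-179.7, 0.0, 65.2]
contact_force: [-0.6, -0.2, -4.0]
grip_width: 0.0562
```

Run:
```python
from h import *
o=observe();print(o["tcp_pos"],o["contact_force"],o["grip_width"],o["joints"])
f=grab_frame("side"); pickle.dump(f,open("s4.pkl","wb"));cv2.imwrite("pics/s4.png",cv2.resize(f["pixels"][220:400,250:490],(800,600),interpolation=2))
g=grab_frame("top"); pickle.dump(g,open("t4.pkl","wb"));cv2.imwrite("pics/t4.png",cv2.resize(g["pixels"][160:280,370:530],(800,600),interpolation=2))
```

```text
[ 0.59286353 -0.28791263  0.12915843] [-0.56550766 -0.1863325  -4.0238665 ] 0.05618378849581052 [  8.59395608  33.17113505  20.80517743  91.33458251 -13.16541502
  58.27483809  98.51993339]
```

View pics/s4.png

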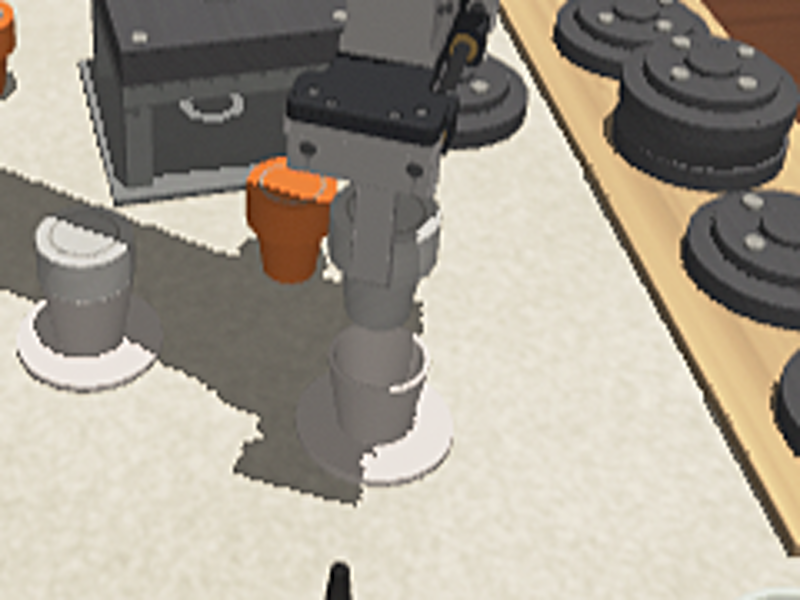

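View pics/t4.png

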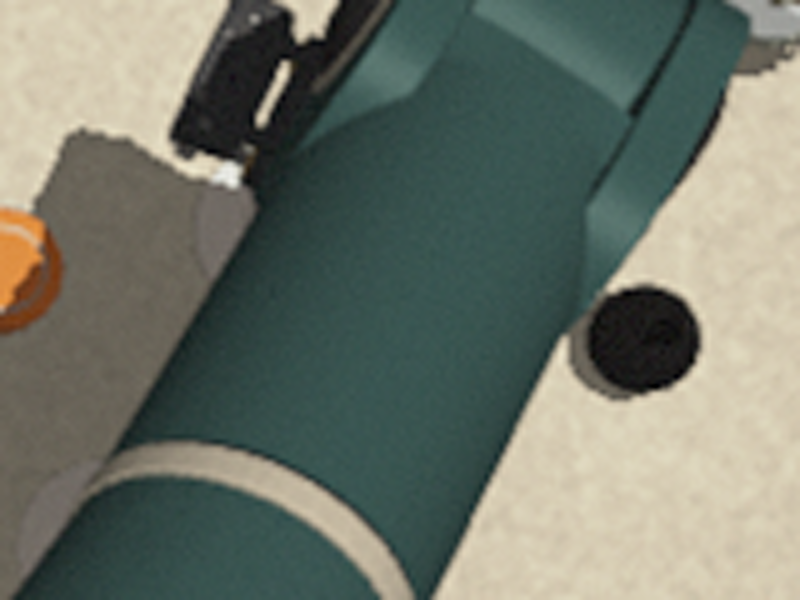

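Run:
```python
from h import *
from scipy.optimize import least_squares
f=pickle.load(open("s4.pkl","rb")); P=cloud(f).reshape(-1,3); s0=pickle.load(open("side0.pkl","rb")); P0=cloud(s0).reshape(-1,3)
o=observe(); zb=o["tcp_pos"][2]-.0425
d=np.hypot(P[:,0]-.593,P[:,1]+.288)
sel=P[(d<.045)&(P[:,2]>zb+.002)&(P[:,2]<zb+.024)]
print(len(sel), zb)
r=lambda z:.017+.006*np.clip((z-zb)/.04,0,1)
L=least_squares(lambda c:np.hypot(sel[:,0]-c[0],sel[:,1]-c[1])-r(sel[:,2])-0*c[0],[.593,-.288],loss="soft_l1",f_scale=.001)
print("core taper",L.x,np.std(L.fun))
L=least_squares(lambda c:np.hypot(sel[:,0]-c[0],sel[:,1]-c[1])-r(sel[:,2]-c[2]),[.593,-.288,0],loss="soft_l1",f_scale=.001)
print("core taper free z",L.x)
# silhouette x-extent of taper rows, and collar rim rows
for nm,Q in(("s0",P0),("s4",P)):
    d=np.hypot(Q[:,0]-.595,Q[:,1]+.288)
    s=Q[(d<.04)&(Q[:,2]>.05)&(Q[:,2]<.058)]
    # rim top ring: annulus r 25..28.5
    A=least_squares(lambda c:np.maximum(np.hypot(s[:,0]-c[0],s[:,1]-c[1])-.0285,0)+np.maximum(.0245-np.hypot(s[:,0]-c[0],s[:,1]-c[1]),0),[.594,-.2875],loss="soft_l1",f_scale=.001)
    print(nm,len(s),"rim",A.x, np.abs(A.fun).mean(), s.min(0),s.max(0))
    fl=Q[(d<.06)&(Q[:,2]>.003)&(Q[:,2]<.010)]; print(" flange",len(fl),cv2.minAreaRect((fl[:,:2]*1000).astype(np.float32)))
```

```text
179 0.09034913240708176
core taper [ 0.58973161 -0.28723959] 0.00073048127513639
core taper free z [ 0.58984842 -0.28678758 -0.00262447]
s0 208 rim [ 0.59177454 -0.2894438 ] 7.771894779726128e-05 [ 0.56414883 -0.3171371   0.0500124 ] [ 0.61960647 -0.26130931  0.05701733]
 flange 812 ((590.2410278320312, -294.1082763671875), (80.26885223388672, 88.2140884399414), 75.12281799316406)
s4 185 rim [ 0.59206204 -0.28970276] 8.146273528675722e-05 [ 0.5643213  -0.31724053  0.05005628] [ 0.61921574 -0.26275947  0.05649072]
 flange 821 ((590.0570678710938, -294.5298156738281), (80.43682098388672, 88.24658203125), 75.03083038330078)
```

Run:
```python
from h import *
from scipy.optimize import least_squares
o=observe();print(o["tcp_pos"],o["ee_rot"])
f=grab_frame("side"); t=o["tcp_pos"];P=cloud(f).reshape(-1,3)
zb=t[2]-.0425
d=np.hypot(P[:,0]-.593,P[:,1]+.288)
for lo,hi in((.002,.02),(.004,.026),(.004,.034)):
    sel=P[(d<.045)&(P[:,2]>zb+lo)&(P[:,2]<zb+hi)]
    L=least_squares(lambda c:np.hypot(sel[:,0]-c[0],sel[:,1]-c[1])-.017-.006*(sel[:,2]-zb)/.04,[.593,-.288],loss="soft_l1",f_scale=.001)
    print(len(sel),L.x,np.std(L.fun),"off",L.x-t[:2],"need",np.array([.592,-.2896])-L.x)
print(observe()["tcp_pos"])
```

```text
[ 0.59443899 -0.28881123  0.13284913] [-1.79911219e+02  2.10483868e-02  6.52030560e+01]
132 [ 0.591476  -0.2875254] 0.0007359427359764107 off [-0.00296299  0.00128582] need [ 0.000524  -0.0020746]
175 [ 0.59151196 -0.28749622] 0.0007018436015904184 off [-0.00292704  0.00131501] need [ 0.00048804 -0.00210378]
231 [ 0.59146851 -0.28748543] 0.000725634667299188 off [-0.00297049  0.0013258 ] need [ 0.00053149 -0.00211457]
[ 0.59494995 -0.2891017   0.13389002]
```

Request:
drive_tool(motion=[0,-1.6,0,0,0,0,0,0,0,-14,0,0,0,0,0,0,-14,0,0,0,0,0,0,-12,0,0,0,0,0,0,-8,0,0,0,0])

```text
clock: 9.12
tcp_pos: [0.594, -0.29, 0.083]
ee_rot: [-179.9, 0.0, 65.2]
contact_force: [1.0, 0.5, -3.4]
grip_width: 0.0562
```

Request:
drive_tool(motion=[0,0,-6,0,0,0,0,0,0,-4,0,0,0,0,0,0,0,0,0,0,0,0,0,0,0,0,0,0,0,0,0,0,0,0,0])

```text
clock: 9.53
tcp_pos: [0.5951, -0.2908, 0.0759]
ee_rot: [180.0, 0.0, 65.2]
contact_force: [-0.4, -0.5, -2.9]
grip_width: 0.0563
```

Request:
drive_tool(motion=[0,0,-3,0,0,0,0,0,0,-3,0,0,0,0,0,0,-3,0,0,0,0,0,0,-2,0,0,0,0,0,0,0,0,0,0,0])

```text
clock: 9.95
tcp_pos: [0.5946, -0.2904, 0.0638]
ee_rot: [-180.0, 0.0, 65.2]
contact_force: [-0.6, -0.2, -3.5]
grip_width: 0.0568
```

Request:
drive_tool(motion=[0,0,-2,0,0,0,0,0,0,-1,0,0,0,0,0,0,-1,0,0,0,0,0,0,0,0,0,0,0,0,0,0,0,0,0,0])

```text
clock: 10.37
tcp_pos: [0.5948, -0.2905, 0.0604]
ee_rot: [180.0, 0.0, 65.2]
contact_force: [-0.0, 0.1, -3.0]
grip_width: 0.057
```

Request:
drive_tool(motion=[0,0,-1,0,0,0,0,0,0,-1,0,0,0,0,0,0,-0.5,0,0,0,0,0,0,0,0,0,0,0,0,0,0,0,0,0,0])

```text
clock: 10.78
tcp_pos: [0.595, -0.2906, 0.0584]
ee_rot: [180.0, -0.0, 65.2]
contact_force: [-2.6, 1.9, 5.5]
grip_width: 0.0565
```

Run:
```python
from h import *
f=grab_frame("side");cv2.imwrite("pics/s5.png",cv2.resize(f["pixels"][260:380,300:460],(800,600),interpolation=2))
o=observe();print(o["tcp_pos"],o["contact_force"])
```

```text
[ 0.59494826 -0.29065921  0.05840347] [-2.36468887  0.60102791  6.7624724 ]
```

View pics/s5.png

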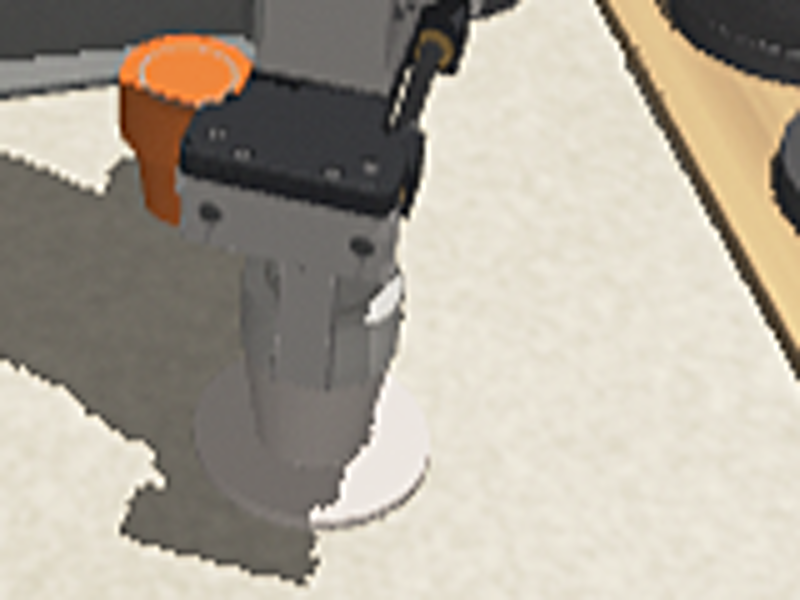

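The head is on the rim: the reaction force is +7 N at the expected height. I'll release it.

Request:
drive_tool(motion=[0,0,0,0,0,0,0.7,0,0,0,0,0,0,0.7,0,0,0,0,0,0,0.7,0,0,0,0,0,0,0.9,0,0,0,0,0,0,0.9])

```text
clock: 11.25
tcp_pos: [0.5948, -0.2906, 0.0579]
ee_rot: [180.0, 0.0, 65.2]
contact_force: [-0.4, 1.0, 0.8]
grip_width: 0.0759
```

Request:
drive_tool(motion=[0,0,0,0,0,0,0.9,0,0,5,0,0,0,0.9,0,0,15,0,0,0,0.9,0,0,25,0,0,0,0.9,0,0,35,0,0,0,0.9])

```text
clock: 11.67
tcp_pos: [0.5936, -0.29, 0.1371]
ee_rot: [-179.8, 0.0, 65.2]
contact_force: [-0.1, 0.1, 0.7]
grip_width: 0.0846
```

Request:
drive_tool(motion=[0,0,35,0,0,0,0.9,0,0,35,0,0,0,0.9,-20,35,0,0,0,0,0.9,-20,35,0,0,0,0,0.9,-20,35,0,0,0,0,0.9])

```text
clock: 12.08
tcp_pos: [0.5339, -0.1847, 0.2085]
ee_rot: [179.9, -0.0, 65.2]
contact_force: [1.1, 0.9, 0.1]
grip_width: 0.0849
```

Request:
drive_tool(motion=[-20,35,0,0,0,0,0.9,-20,35,0,0,0,0,0.9,-20,35,0,0,0,0,0.9,-20,35,0,0,0,0,0.9,0,0,0,0,0,0,0.9])

```text
clock: 12.5
tcp_pos: [0.4521, -0.04, 0.2083]
ee_rot: [-179.9, -0.1, 65.5]
contact_force: [1.3, 0.5, -0.1]
grip_width: 0.0848
```

Run:
```python
from h import *
from scipy.optimize import least_squares
print(observe()["tcp_pos"])
f=grab_frame("side");cv2.imwrite("pics/s6.png",f["pixels"])
g=grab_frame("top");cv2.imwrite("pics/t6.png",g["pixels"])
for n,h in(("side",f),("top",g)):
    P=cloud(h).reshape(-1,3)
    for c in((.595,-.288),(.437,-.2005)):
        d=np.hypot(P[:,0]-c[0],P[:,1]-c[1]); s=P[(d<.036)&(P[:,2]>.079)&(P[:,2]<.09)]
        if len(s)<10: print(n,"hidden",len(s)); continue
        pl=np.linalg.lstsq(np.c_[s[:,:2],np.ones(len(s))],s[:,2],rcond=None)[0]
        print(n,len(s),np.median(s[:,2]),cv2.minEnclosingCircle((s[:,:2]*1000).astype(np.float32)),"slope",pl[:2])
```

```text
[ 0.45213266 -0.03999888  0.20832859]
side 576 0.08266939898125403 ((590.8953247070312, -290.0650329589844), 30.1430606842041) slope [0.00272744 0.00840017]
side 464 0.0830130238878207 ((432.26080322265625, -202.2369384765625), 30.3648624420166) slope [0.00148755 0.01349882]
top 430 0.08349588636263401 ((596.598388671875, -287.2591552734375), 29.250905990600586) slope [ 0.00714931 -0.01860998]
top 429 0.08334400762604721 ((437.2570495605469, -200.15504455566406), 29.152740478515625) slope [-0.00974566  0.00799462]
```

View pics/s6.png

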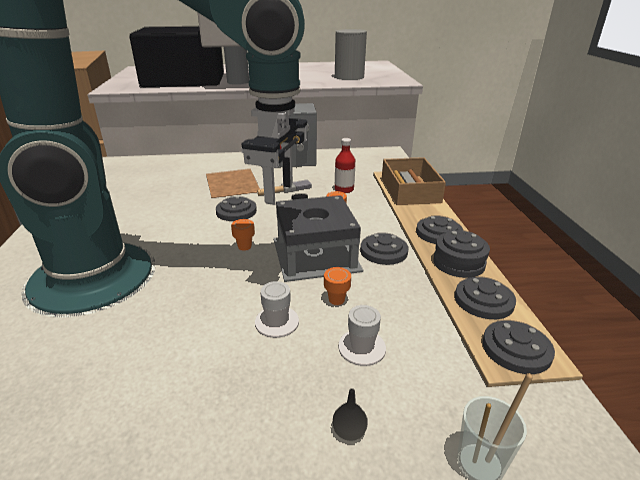

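View pics/t6.png

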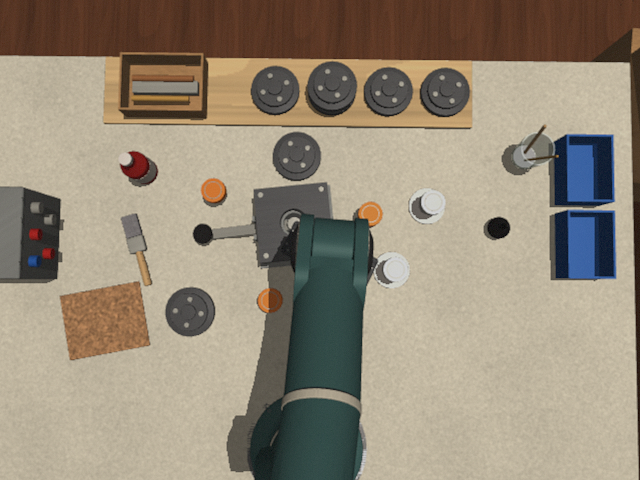

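Both views show the core seated upright in the right-hand collar, at top (431,205) and side (364,318). Its top is level at z≈0.083. The used core and the loose things have not moved, and the arm is clear.

Request:
drive_tool(motion=[0,0,0,0,0,0,0.9,0,0,0,0,0,0,0.9,0,0,0,0,0,0,0.9,0,0,0,0,0,0,0.9,0,0,0,0,0,0,0.9])

```text
clock: 13.02
tcp_pos: [0.4549, -0.0461, 0.2078]
ee_rot: [-180.0, 0.0, 65.1]
contact_force: [0.6, 0.5, -0.4]
grip_width: 0.0845
```

```bash
python3 -c "
from station import *
print(sign_off())"
```

```text
the job is handed in; nothing more can be done
None
```

The core is seated upright in the empty collar and the job is handed in at about 13 s; `sign_off()` gives no verdict. I pressed the lever until the pin had raised the core about 33 mm. I then gripped the core by its head, carried it over, and lowered it until it touched the rim (about +7 N). Only then did I open the fingers and move clear.

- **Core:** its top is at z ≈ 0.083 m, so the underside is about 15 mm above the bench. It sits within about 1 mm of the collar's axis in each camera, and the fitted tilt is at most 0.02 rad.
- **Other core and loose things:** the other core is still seated within 1 mm of where it started. The loose things look unmoved in the pictures; I did not measure them.
- **Disagreement:** the two cameras differ by about 4–6 mm in absolute position, more than the stated 2 mm. They agree to about 1 mm on the shift from pocket to collar, so I worked from that.

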